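# Fit a valve spool and close its keeper

## Task

Take the bright steel spool with the red tongue out of the blue rack and put it nose first through the bore of the tilted valve block, until its collar sits flat on the block's face. Then swing the yellow keeper over it and press it down until it snaps fully shut around the tongue and stays there. Leave the dark spool in the rack and everything else on the bench where it is.

Things in the scene. Friction and masses are not known exactly. Their poses are not given: they have to be found in the camera images.
- spool: Bright steel valve spool, 0.3 kg, standing nose down in a hole of the blue rack. Origin: centre of the collar's underside; z along the spool to the tongue. Below: shaft 20 mm diameter, 80 mm long, the last 12 mm tapering to 12 mm. Above: collar 40 mm diameter, 8 mm thick; red tongue, 14 (x) by 22 mm (y), from z = 8 to 42 mm. Any turn about z will do.
- spool_end (a point): The tip of the spool's nose, on its axis, 80 mm below the collar's underside. Same axes as the spool.
- dark_spool: Dark steel spool with a black tongue, same shape, sizes and origin as the bright one, in the other hole of the rack. To be left there.
- rack: Fixed blue sheet steel rack, 70 mm (x) by 200 mm (y), 100 mm high, with two upright through holes of 23 mm at y = -55 and +55 mm; the spools' collars rest on its top. Origin: centre of its underside.
- bore_mouth (a point): Centre of the bore's mouth in the face of the grey iron valve block on the fixed green stand, 100 mm above the bench. z points out of the bore, tilted 25 degrees from vertical, leaning roughly towards the robot; x up the slope of the face, y level along it. Bore straight through, 22.5 mm diameter, 60 mm deep; face 90 (x) by 130 mm (y), centred here.
- keeper_hinge (a point): Middle of the keeper's hinge axis, fixed on the valve block 58 mm to the -y side of the bore and 11.5 mm above the face; block axes, the hinge axis is x.
- keeper (a joint): Angle (rad) of the yellow keeper: 0 shut (along the block's +y, over the collar), pi/2 straight out of the face, 2.0 stop. Flat frame 5 mm thick, 70 wide, reaching 120 mm from the hinge; its window (30 mm wide, 42 to 88 mm from the hinge) goes round the tongue, not the collar. Stiff: stays where left (3 N at the pad moves it); within about 0.3 rad of shut a detent pulls it shut and holds it.
- keeper_pad (a point): Centre of the black rubber pad (50 by 22 mm) on the keeper's end bar, on the outer side (the side that faces up when shut), 105 mm from the hinge: push here. Axes turn with the keeper: z out of the pad, y away from the hinge.
- oil_bottle: Bystander: closed grey bottle, 64 mm diameter, 170 mm tall. Origin: centre of underside.
- flange: Bystander: steel flange ring, 84 mm outside, 40 mm inside, 22 mm high. Origin: centre of underside.
- wrench: Bystander: steel wrench lying flat.
- gear_pump: Bystander: aluminium gear pump, about 130 mm by 130 mm, 80 mm high, 2.2 kg. Origin: centre of underside.
- solenoid: Bystander: black solenoid coil, 50 mm square, 82 mm high. Origin: centre of underside.
- adapter: Bystander: steel pipe adapter, 46 mm diameter, 58 mm high. Origin: centre of underside.

How it is judged (in metres and radians):
On the way:
1. the bright spool is fully home in the valve's bore while the keeper is still open (z of spool in the frame of bore_mouth between -0.003 and 0.003 m and distance between spool and bore_mouth below 0.005 m and angle between the z axis of spool and the z axis of bore_mouth, either way round below 0.08 rad and z of spool_end in the frame of bore_mouth below -0.07 m and value of joint keeper above 0.8 rad), for 0.2 s.
At the end, for the whole second after the job is handed in: The bright spool is through the bore, its collar flat on the face (within 3 mm along the bore, centred, axis within 0.08 rad), at rest; the keeper is shut (within 0.05 rad) and stays so by itself; the dark spool is still in its rack hole (within 15 mm of its start) (z of spool in the frame of bore_mouth between -0.003 and 0.003 m and distance between spool and bore_mouth below 0.005 m and angle between the z axis of spool and the z axis of bore_mouth, either way round below 0.08 rad and z of spool_end in the frame of bore_mouth below -0.07 m and value of joint keeper below 0.05 rad and linear speed of spool below 0.02 m/s and distance of dark_spool from where it was at the start of the episode below 0.015 m); the robot touches nothing.
It fails at once if the dark spool is moved by more than 30 mm (distance of dark_spool from where it was at the start of the episode above 0.03 m).
It fails at once if a bystander on the bench is moved by more than 30 mm (distance of any of oil_bottle, flange, wrench, gear_pump, solenoid, adapter from where it was at the start of the episode above 0.03 m).
It also fails if it takes over 61 s, if anything falls off the work surface, if the arm or the gripper's body presses on something with over 40 N, if the wrist force passes 120 N, or if a joint passes its speed limit or range.

## Robot

A 6-joint arm with a two-finger parallel gripper is mounted at the origin on the work surface. World frame = base frame: x ahead of the robot, y to its left, z up, the work surface at z = 0. Lengths are in mm, angles in rad, forces in N, time in s.
With the tool pointing down it reaches from about 275 to 750 mm from the base axis. Payload 10.2 kg.
Tool frame: the origin (TCP) lies between the finger pads; the fingertips stand 8 mm ahead of it and the grasp point (between the pads) lies 11 mm behind it; z points along the fingers, y is the line along which they close (so a half turn about z gives the same grasp; the last joint's range is limited). The gripper opens to 85 mm and grips with 20 to 120 N. Pads are 22 mm wide; open, the fingers measure 114 mm over their backs; the gripper's body (76 mm by 85 mm) begins 54 mm behind the grasp point. The pads swing forward as they close: fully open they stand 13 mm farther back than shut.
Start: joints at [-1.442, 0.313, 1.498, -0, 1.331, -0.223], TCP at [180.896, -492.856, 207.394] pointing down, gripper open.
Joint ranges: [-2.94, 2.94], [-0.97, 2.17], [0.19, 2.56], [-1.23, 4.37], [0.02, 3.11], [-2.88, 2.88]. Speed limits (rad/s): [2.39, 2.39, 3.01, 3.14, 3.14, 3.14].

## Interface

Orientations are given as a unit quaternion [w, x, y, z].
In Python, from rig import * gives the robot as it stands.
- The arm moves only by the shell command python3 -m handwheel 'ROWS' [FORCE]. ROWS is JSON, a list that holds one entry, the list of rows, each a list of 7 numbers: the shift along the world's x, y, z in mm, then the turn, a rotation vector about the world's x, y, z in degrees, then the opening, from -1 (shut) to 1 (fully open). A call has 1 to 8 rows; each row shifts and turns the commanded pose from where the row before left it; what a row does not reach is not made up. A row lasts 1/8 s, in which the tool goes at most 62.5 mm and 10.7 degrees, less where a joint would pass 70% of its speed; a pose out of reach is approached as far as the arm can. A call is refused whole if a number of a shift passes 62.5 or a number of a turn 10.7, either way. A call with a gripper value outside its range is refused whole. The fingers move at their own pace and stop on an object; FORCE is the grip in N (left out, the last holds). Time passes only in rows, so rows that do not move let the fingers close. It gives the time, the measured TCP pose, the force, the opening and the grip force at its end, in the units of the state.
- sense(): the state, without advancing time (a new reading comes with each control period).
- capture(name): name is "side" or "top" or "wrist"; returns a dict with "image" (400x640x3 uint8, red, green, blue), "fx", "fy", "cx", "cy" (pixels), "dist_coeffs" ([k1, k2, p1, p2, k3] as OpenCV has them; the pictures are not rectified), "rvec" (rotation vector, rad) and "tvec" (3), from world to camera coordinates, as OpenCV has them; the wrist camera has in their place "hand_eye" (4x4, takes a point from camera to tool coordinates, whose origin is the TCP and whose axes are the flange's). Camera axes: x right, y down, z forward; pixel columns grow to the right and rows downward; lengths in mm; the calibration is good to about 2 mm. A picture is of the moment at which its call begins: read the wrist's pose just before it. There is no depth.
- finish_job(): hands the job in; it is judged then, once.
The state is a dict: "time_s": time; "joints": joint angles; "dq": joint speeds; "tau": joint torques, N m; "eef_pos": TCP position; "ee_rot": TCP orientation; "force": force on the tool from outside, world axes, zero at the start; "wrist_torque": the same for the moment, N m; "grip_width": opening from 0.0 (shut) to 1.0 (fully open); "grip_force": force on a finger pad.
Only numpy, scipy, OpenCV 4.12 (cv2) and the standard library are available. Lean on these libraries where they do the work, as an engineer would, in place of code of your own. Each camera call takes 0.05 s, during which the arm holds its last target. There are 200 camera calls.

## Working session

There is one attempt and no reset: what is moved stays moved. The work goes in short steps, Python scripts to look and compute and a shell command to move; the robot and the scene stay as the last step left them, time stands still between calls to the robot, and variables do not carry over. Pictures are saved under pics/ and viewed, at most 10 in all, crops included, and the job is handed in when it is done.

```bash
mkdir -p pics; ls
python3 - <<'E'
from rig import *
import cv2,numpy as np
s=sense();print({k:np.round(v,3).tolist() for k,v in s.items()})
for n in ("side","top","wrist"):
    c=capture(n); cv2.imwrite(f"pics/{n}0.png",c["image"][:,:,::-1]); print(n,{k:np.round(v,4).tolist() for k,v in c.items() if k!="image"})
E
```

```text
pics
{'time_s': 0.0, 'joints': [-1.442, 0.313, 1.498, 0.0, 1.331, -0.223], 'dq': [-0.001, 0.0, 0.0, 0.0, -0.0, 0.0], 'tau': [0.001, -41.227, -25.974, -0.0, 0.004, -0.0], 'eef_pos': [180.854, -492.547, 206.839], 'ee_rot': [-0.001, 0.985, 0.175, 0.0], 'force': [-0.097, -0.765, -0.233], 'wrist_torque': [-0.003, -0.048, 0.042], 'grip_force': 0.0, 'grip_width': 0.996}
side {'fx': 450.4507, 'fy': 450.4507, 'cx': 313.6832, 'cy': 197.5535, 'dist_coeffs': [0.0129, 0.0, 0.0, 0.0, 0.0], 'rvec': [0.2911, -2.668, 1.3796], 'tvec': [564.9482, 121.2573, 1353.086]}
top {'fx': 473.2948, 'fy': 473.2948, 'cx': 326.749, 'cy': 199.246, 'dist_coeffs': [-0.1204, 0.0, 0.0, 0.0, 0.0], 'rvec': [2.1968, -2.1332, 0.116], 'tvec': [-10.6346, 565.508, 1644.0577]}
wrist {'fx': 307.9446, 'fy': 307.9446, 'cx': 317.4631, 'cy': 199.7543, 'dist_coeffs': [0.0022, 0.0, 0.0, 0.0, 0.0], 'hand_eye': [[0.0001, -0.9613, -0.2756, 68.9638], [1.0, 0.0005, -0.0016, -1.1517], [0.0017, -0.2756, 0.9613, -167.8819], [0.0, 0.0, 0.0, 1.0]]}
```

View pics/side0.png

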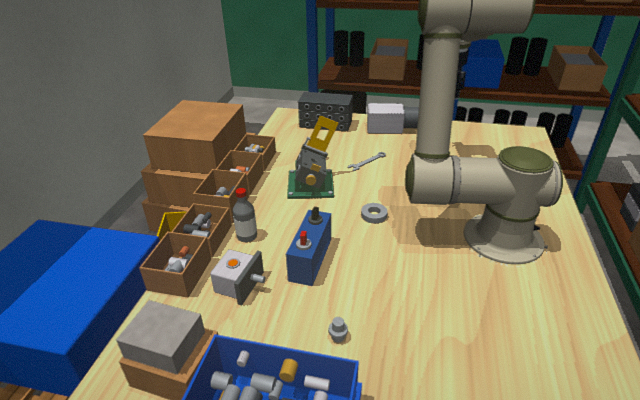

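View pics/top0.png

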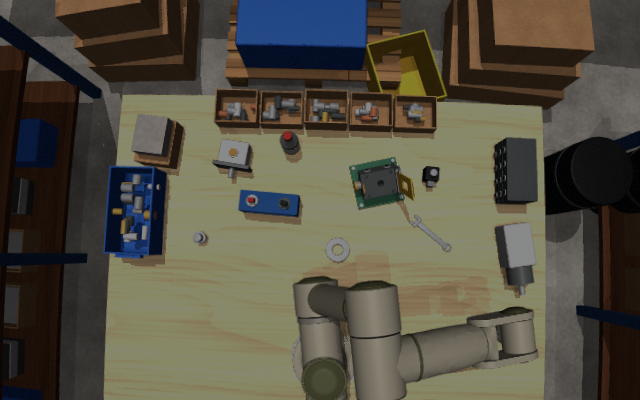

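The side view shows the rack with the red tongue near (304,238), black (315,212), block on its green stand near (312,165) and keeper open at (322,132). In the top view, red is at (252,200), the dark spool at (285,203), block at (380,183), and the keeper opens to the right at (405,187), which is -y.

```bash
cat > h.py <<'E'
import numpy as np,cv2
from scipy.spatial.transform import Rotation as R
def cam(c,s=None):
    """returns K,dist,Rcw,origin"""
    K=np.array([[c["fx"],0,c["cx"]],[0,c["fy"],c["cy"]],[0,0,1.]]);d=np.array(c["dist_coeffs"],float)
    if "rvec" in c:
        Rm=cv2.Rodrigues(np.array(c["rvec"],float))[0].T; o=-Rm@np.array(c["tvec"],float)
    else:
        q=np.array(s["ee_rot"]);Rt=R.from_quat(q[[1,2,3,0]]).as_matrix();H=np.array(c["hand_eye"])
        Rm=Rt@H[:3,:3];o=np.array(s["eef_pos"])+Rt@H[:3,3]
    return K,d,Rm,o
def ray(cm,p):
    K,d,Rm,o=cm
    n=cv2.undistortPoints(np.array([[p]],float),K,d)[0,0]
    v=Rm@np.array([n[0],n[1],1]);return o,v/np.linalg.norm(v)
def onz(cm,p,z):
    o,v=ray(cm,p);return o+v*(z-o[2])/v[2]
def cross(*rs):
    A=sum(np.eye(3)-np.outer(v,v) for o,v in rs);b=sum((np.eye(3)-np.outer(v,v))@o for o,v in rs)
    x=np.linalg.solve(A,b);return x,[float(np.linalg.norm((np.eye(3)-np.outer(v,v))@(x-o))) for o,v in rs]
def proj(cm,X):
    K,d,Rm,o=cm
    return cv2.projectPoints(np.atleast_2d(np.array(X,float)),cv2.Rodrigues(Rm.T)[0],-Rm.T@o,K,d)[0][:,0]
def blob(img,cond,box=None):
    r,g,b=[img[:,:,i].astype(int) for i in range(3)]
    m=cond(r,g,b).astype(np.uint8)
    if box: 
        k=np.zeros_like(m);x0,y0,x1,y1=box;k[y0:y1,x0:x1]=1;m*=k
    n,l,st,ce=cv2.connectedComponentsWithStats(m)
    if n<2: return None
    i=1+np.argmax(st[1:,4]);return ce[i],st[i],l==i
RED=lambda r,g,b:(r>110)&(g<70)&(b<70)
YEL=lambda r,g,b:(r>130)&(g>90)&(b<60)&(r-b>100)
BLU=lambda r,g,b:(b>70)&(b>1.6*r)&(b>1.4*g)
E
python3 - <<'E'
from rig import *
from h import *
S=capture("side");T=capture("top");cs,ct=cam(S),cam(T)
rs=blob(S["image"],RED,(280,220,330,260));rt=blob(T["image"],RED,(235,185,270,215));print(rs[:2],rt[:2])
print("red tongue mid",cross(ray(cs,rs[0]),ray(ct,rt[0])), onz(ct,rt[0],142))
ys=blob(S["image"],YEL,(300,110,345,160));yt=blob(T["image"],YEL,(390,165,420,210));print(ys[:2],yt[:2])
print("keeper",cross(ray(cs,ys[0]),ray(ct,yt[0])))
b=blob(T["image"],BLU,(230,180,310,225));box=cv2.minAreaRect(np.argwhere(b[2])[:,::-1].astype(np.float32));print(box)
print("rack",onz(ct,box[0],100),[onz(ct,p,100)[:2].round() for p in cv2.boxPoints(box)])
cr=lambda im,x,y,w,h,k:cv2.resize(im[y:y+h,x:x+w],None,fx=k,fy=k,interpolation=cv2.INTER_CUBIC)
a=np.hstack([cr(T["image"],340,145,80,75,5),cr(S["image"],275,105,80,75,5)])
b=np.hstack([cr(T["image"],235,180,80,45,5),cr(S["image"],275,200,80,45,5)])
cv2.imwrite("pics/c1.png",np.vstack([a,b])[:,:,::-1])
E
```

```text
(array([302.8       , 233.63333333]), array([300, 231,   6,   6,  30], dtype=int32)) (array([250. , 199.5]), array([248, 198,   5,   4,  20], dtype=int32))
red tongue mid (array([545.65943796, 260.46838461, 137.60814379]), [0.048268910126316955, 0.04826891012643464]) [545.15820835 259.72911498 142.        ]
(array([322.13975904, 132.94216867]), array([307, 116,  31,  35, 415], dtype=int32)) (array([403., 186.]), array([403, 186,   1,   1,   1], dtype=int32))
keeper (array([ 601.60021366, -241.32745729,  172.33758247]), [0.7176088554691256, 0.7176088554691539])
((268.1188659667969, 202.192626953125), (57.852333068847656, 20.461076736450195), 5.19442892074585)
rack [542.12972433 204.45621052 100.        ] [array([513., 305.]), array([583., 302.]), array([571., 104.]), array([501., 108.])]
```

View pics/c1.png

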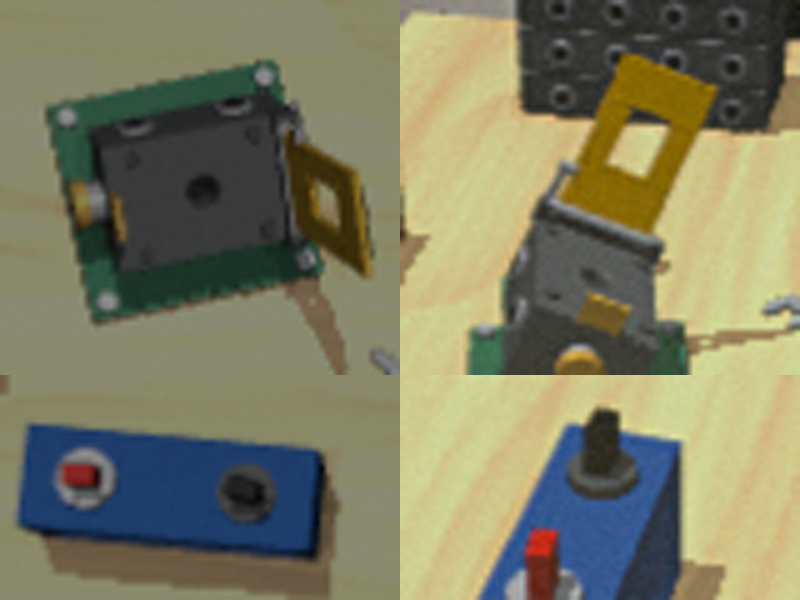

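The crops show the bore at about top (380.6,183) and side (314,160). The tongue's long side runs roughly along the rack. Next I move the wrist camera over the block.

```bash
python3 -m handwheel '[[[32,35,12,0,0,7,1],[32,35,12,0,0,7,1],[32,35,12,0,0,7,1],[32,35,12,0,0,7,1],[32,35,12,0,0,7,1],[32,35,12,0,0,7,1],[32,35,12,0,0,7,1],[32,35,12,0,0,7,1]]]'
python3 -m handwheel '[[[32,35,12,0,0,7,1],[32,35,12,0,0,7,1],[0,0,0,0,0,0,1],[0,0,0,0,0,0,1]]]'
python3 - <<'E'
from rig import *
from h import *
S=capture("side");T=capture("top");cs,ct=cam(S),cam(T)
print("bore",cross(ray(cs,(314,160)),ray(ct,(380.6,183))))
s=sense();W=capture("wrist");np.savez("w1.npz",image=W["image"],pos=s["eef_pos"],rot=s["ee_rot"])
cv2.imwrite("pics/w1.png",W["image"][:,:,::-1]);print(s["eef_pos"],s["ee_rot"])
E
```

```text
time_s: 1.25
eef_pos: [437.7, -211.5, 303.8]
ee_rot: [0.0, 0.786, 0.618, 0.0]
force: [0.6, -0.1, -0.4]
grip_width: 0.997
grip_force: 0.0
time_s: 1.75
eef_pos: [500.5, -143.1, 326.9]
ee_rot: [-0.0, 0.706, 0.708, -0.0]
force: [-0.2, -0.7, -0.0]
grip_width: 0.997
grip_force: 0.0
bore (array([ 618.50873079, -176.23334866,   99.65273833]), [0.6838012733656997, 0.6838012733658096])
[ 500.31249055 -143.61875912  327.09701473] [-2.77430038e-04  7.06812306e-01  7.07401054e-01 -1.87427776e-04]
```

View pics/w1.png

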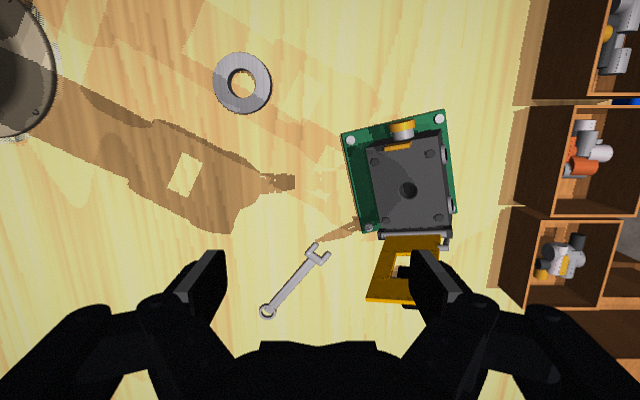

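The wrist view shows the bore at (408,190), four face bolts near (375,161), (430,154), (383,225), (438,218), and the keeper at the bottom near (405,268). I'll refine these by blob detection.

Run:
```python
from rig import *
from h import *
d=np.load("w1.npz");s=dict(eef_pos=d["pos"],ee_rot=d["rot"]);W=capture("wrist");cm=cam(W,s)
im=d["image"];g=cv2.cvtColor(im,cv2.COLOR_RGB2GRAY)
c=g[120:240,355:465].astype(np.float32);up=cv2.resize(c,None,fx=5,fy=5,interpolation=cv2.INTER_CUBIC)
cv2.imwrite("pics/w1c.png",np.clip(up*2,0,255).astype(np.uint8))
bg=cv2.medianBlur(g,21).astype(int);m=((bg-g)>12).astype(np.uint8)
n,l,st,ce=cv2.connectedComponentsWithStats(m[120:240,355:465])
for i in range(1,n):
    if st[i,4]>8: print((ce[i]+[355,120]).round(1),st[i,2:])
print("bore proj top/side est",proj(cm,[618.5,-176.2,99.6]))
```

```text
[416.6 172.8] [ 103  120 1489]
[445.3 126.2] [ 7 17 46]
[448.  154.2] [  7  31 102]
[379.8 149.1] [ 8  4 20]
[429.2 153.2] [12  9 75]
[371.7 161.8] [ 6  8 15]
[376.1 159.3] [5 5 9]
[408.6 190.1] [ 19  18 242]
[360.7 222.3] [ 14  36 130]
[437.8 216. ] [11  8 42]
[376.5 220.1] [ 7 12 37]
[385.1 218.5] [10  5 23]
bore proj top/side est [[407.90782338 193.12093246]]
```

View pics/w1c.png

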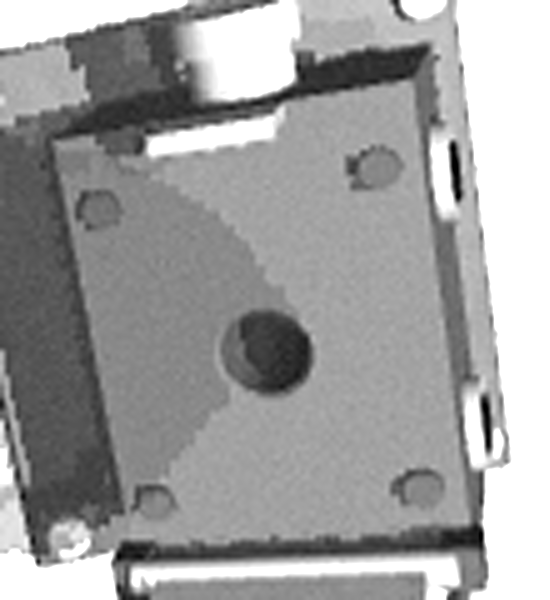

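Run:
```python
from rig import *
from h import *
d=np.load("w1.npz");s=dict(eef_pos=d["pos"],ee_rot=d["rot"]);W=capture("wrist");cm=cam(W,s)
T=capture("top");S=capture("side")
r=[ray(cm,(408.2,190)),ray(cam(T),(380.4,182.8)),ray(cam(S),(313.8,159.8))]
print("bore z=100:",onz(cm,(408.2,190),100),onz(cam(T),(380.4,182.8),100),cross(*r))
P={k:np.array(p)-.4 for k,p in dict(a=(375,162),b=(430.6,153.4),c=(386,220),d=(439.4,217.4)).items()}
for h in(12,14,16):
    X={k:onz(cm,p,100+(-h if k in"ac" else h)) for k,p in P.items()}
    yl=X["a"]-X["c"];yr=X["b"]-X["d"]
    t=.5*(X["b"]+X["d"]-X["a"]-X["c"])
    print(h,[np.degrees(np.arctan2(-v[0],v[1])).round(2) for v in(yl,yr)],np.linalg.norm(yl),np.linalg.norm(yr),"tilt",np.degrees(np.arcsin(t[2]/np.linalg.norm(t))),"centre",sum(X.values())/4, np.degrees(np.arctan2(t[1],t[0])))
L=[onz(cm,p,81) for p in((365.4,148),(380,223))];v=L[0]-L[1];print("left edge",np.degrees(np.arctan2(-v[0],v[1])))
L=[onz(cm,p,119) for p in((438,136),(448.4,224))];v=L[0]-L[1];print("right edge",np.degrees(np.arctan2(-v[0],v[1])))
```

```text
bore z=100: [ 618.41936234 -171.83659915  100.        ] [ 619.80732236 -175.39729356  100.        ] (array([ 618.53861498, -173.56214008,  101.49981917]), [2.0778106874674798, 1.9420950167124462, 0.741048569068965])
12 [np.float64(13.52), np.float64(13.44)] 83.78371483887382 86.04767133267842 tilt 20.14993784604296 centre [ 616.14542374 -170.12760112  100.        ] 11.790136762053889
14 [np.float64(13.52), np.float64(13.44)] 84.19543926793521 85.59832365938975 tilt 23.482837476881166 centre [ 615.9651733  -170.14652308  100.        ] 12.86164604564021
16 [np.float64(13.52), np.float64(13.44)] 84.60716369699671 85.14897598610106 tilt 26.740301129415467 centre [ 615.78492287 -170.16544505  100.        ] 13.965091834770964
left edge 13.478712529549284
right edge 12.856161288358006
```

```bash
python3 -m handwheel '[[[5,45,-10,0,0,0,1],[5,45,-10,0,0,0,1],[5,45,-10,0,0,0,1],[5,45,-10,0,0,0,1],[5,45,-10,0,0,0,1],[5,45,-10,0,0,0,1],[5,45,-10,0,0,0,1],[5,45,-10,0,0,0,1]]]'
python3 -m handwheel '[[[5,45,-10,0,0,0,1],[0,0,0,0,0,0,1],[0,0,0,0,0,0,1]]]'
cat > look.py <<'E'
import sys
from rig import *
from h import *
n=sys.argv[1];x0,y0,x1,y1,k=map(int,sys.argv[2:7])
s=sense();W=capture("wrist");np.savez(n+".npz",image=W["image"],pos=s["eef_pos"],rot=s["ee_rot"])
cv2.imwrite(f"pics/{n}.png",cv2.resize(W["image"][y0:y1,x0:x1],None,fx=k,fy=k,interpolation=cv2.INTER_CUBIC)[:,:,::-1]);print(s["eef_pos"],s["ee_rot"])
cm=cam(W,s);b=blob(W["image"],RED)
if b: print("red",b[:2],cv2.minAreaRect(np.argwhere(b[2])[:,::-1].astype(np.float32)))
E
python3 look.py w2 160 0 480 240 2
```

```text
time_s: 3.1
eef_pos: [541.0, 218.4, 247.1]
ee_rot: [0.0, 0.706, 0.708, 0.0]
force: [1.2, -1.0, -0.2]
grip_width: 1.0
grip_force: 0.0
time_s: 3.48
eef_pos: [546.0, 261.5, 237.5]
ee_rot: [0.0, 0.706, 0.708, -0.0]
force: [0.3, -0.1, -0.1]
grip_width: 1.003
grip_force: 0.0
[545.99692586 261.53918839 237.48506488] [ 1.26413463e-04  7.06259735e-01  7.07952796e-01 -9.32526037e-05]
red (array([317.4057971 , 190.62318841]), array([310, 182,  16,  20, 276], dtype=int32)) ((317.5, 191.5), (19.0, 15.0), 90.0)
```

View pics/w2.png

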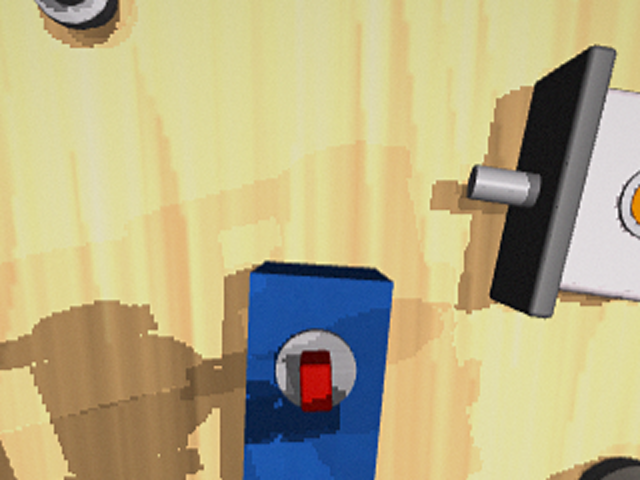

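The wrist crop shows the collar centred at about (318,185) and the tongue top at (317.5,193), with its faces close to parallel with the tool x axis.

Run:
```python
from rig import *
from h import *
d=np.load("w2.npz");s=dict(eef_pos=d["pos"],ee_rot=d["rot"]);W=capture("wrist");cm=cam(W,s)
print("collar",onz(cm,(317.7,184.7),108),"tongue top",onz(cm,(317.5,194),142),"rack edge R,L",onz(cm,(355.5,140),100),onz(cm,(285,137),100))
print(proj(cm,[[545.5,259.7,108],[545.5,259.7,142]]))
```

```text
collar [544.74885109 262.95749794 108.        ] tongue top [544.585935   262.43441768 142.        ] rack edge R,L [581.55226122 305.96937091 100.        ] [512.75864684 308.67315421 100.        ]
[[318.44756121 187.90059872]
 [318.52287824 196.98363298]]
```

```bash
python3 -m handwheel '[[[-1,0,-24,0,0,0,1],[0,0,-24,0,0,0,1],[0,0,-24,0,0,0,1],[0,0,-24,0,0,0,1],[0,0,-12,0,0,0,1],[0,0,-9,0,0,0,1],[0,0,0,0,0,0,1],[0,0,0,0,0,0,-0.2]]]' 80
python3 -m handwheel '[[[0,0,0,0,0,0,-1],[0,0,0,0,0,0,-1],[0,0,0,0,0,0,-1],[0,0,0,0,0,0,-1],[0,0,0,0,0,0,-1],[0,0,0,0,0,0,-1]]]' 80
```

```text
time_s: 4.58
eef_pos: [545.3, 262.2, 121.2]
ee_rot: [0.0, 0.706, 0.708, 0.001]
force: [0.8, 0.1, -0.2]
grip_width: 0.814
grip_force: 0.0
time_s: 5.32
eef_pos: [544.9, 262.1, 120.4]
ee_rot: [-0.0, 0.706, 0.708, 0.0]
force: [-0.5, -0.3, -0.8]
grip_width: -0.0
grip_force: 0.0
```

```bash
python3 -m handwheel '[[[0,0,0,0,0,0,-1],[0,0,0,0,0,0,-1]]]' 80
python3 - <<'E'
from rig import *
from h import *
S=capture("side");W=capture("wrist");T=capture("top")
a=cv2.resize(S["image"][190:290,270:370],None,fx=4,fy=4,interpolation=cv2.INTER_CUBIC)
b=cv2.resize(W["image"][100:300,220:420],(400,400),interpolation=cv2.INTER_CUBIC)
cv2.imwrite("pics/g1.png",np.hstack([a,b])[:,:,::-1])
E
```

```text
time_s: 5.58
eef_pos: [544.9, 262.1, 120.4]
ee_rot: [-0.0, 0.706, 0.708, -0.0]
force: [-0.5, -0.4, 0.6]
grip_width: -0.003
grip_force: 0.0
```

View pics/g1.png

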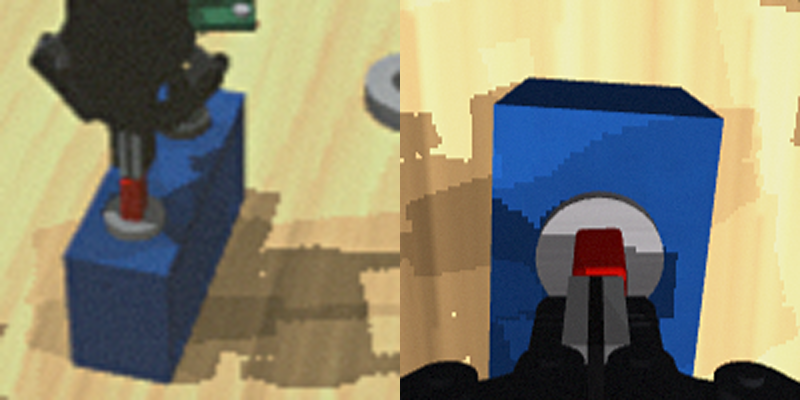

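The fingers closed without the tongue between them. Their tips show at about side (302.5,235) and wrist (319,238). I'll triangulate them to see where they really are.

Run:
```python
from rig import *
from h import *
S=capture("side");T=capture("top");s=sense();W=capture("wrist");cs,cw,ct=cam(S),cam(W,s),cam(T)
print("cam pos",cs[3],cw[3],ct[3])
print("tip",cross(ray(cs,(302.5,235)),ray(cw,(318.5,237.5))))
for X in([545,262,112],[545,262,142],[545,240,112]): print(X,proj(cs,X),proj(cw,X))
b=blob(W["image"],RED);print(b[:2]);
# tongue: bottom-far edge at collar z=108, wrist rows
for p in((318,214.5),(318,232),(319,236)): print(p,onz(cw,p,108),onz(cw,p,142))
print("collar",onz(cw,(320,227),108))
```

```text
cam pos [ 297.16758032 1132.90658521  890.46375069] [543.57756229 332.70417994 288.29087223] [3.84775677e+02 1.45245528e+00 1.69551871e+03]
tip (array([543.94610824, 270.76151083, 141.64876392]), [0.194130844293994, 0.19413084429425456])
[545, 262, 112] [[303.26032918 241.52149595]] [[319.77605677 231.97673299]]
[545, 262, 142] [[302.85994878 232.73566232]] [[320.13052783 253.58382878]]
[545, 240, 112] [[305.27284038 236.23850603]] [[319.6089972  264.41526751]]
(array([322.71, 235.37]), array([310, 233,  23,   8, 100], dtype=int32))
(318, 214.5) [543.88070435 271.94873768 108.        ] [543.82353656 283.40625082 142.        ]
(318, 232) [543.9181108  260.37653876 108.        ] [543.85388875 274.01638513 142.        ]
(319, 236) [544.55659883 257.67923987 108.        ] [544.37196806 271.82775405 142.        ]
collar [545.15609329 263.72594011 108.        ]
```

The tips triangulate to z≈142, which is just above the tongue and about 30 mm higher than the stated tool geometry implies. The collar still measures correctly. I'll reopen, go down about 27 mm watching the force, and close again.

```bash
python3 -m handwheel '[[[0,0,0,0,0,0,1],[0,0,0,0,0,0,1],[0,0,0,0,0,0,1],[0,0,0,0,0,0,1],[0,0,0,0,0,0,1],[0,0,-8,0,0,0,1],[0,0,-8,0,0,0,1],[0,0,0,0,0,0,1]]]' 80
python3 -m handwheel '[[[0,0,-6,0,0,0,1],[0,0,-5,0,0,0,1],[0,0,0,0,0,0,1],[0,0,0,0,0,0,-1],[0,0,0,0,0,0,-1],[0,0,0,0,0,0,-1],[0,0,0,0,0,0,-1],[0,0,0,0,0,0,-1]]]' 80
python3 -m handwheel '[[[0,0,0,0,0,0,-1],[0,0,0,0,0,0,-1]]]' 80
```

```text
time_s: 6.88
eef_pos: [544.4, 262.0, 103.3]
ee_rot: [-0.0, 0.706, 0.708, -0.001]
force: [0.1, 0.2, 0.4]
grip_width: 1.002
grip_force: 0.0
time_s: 7.88
eef_pos: [545.0, 262.1, 93.6]
ee_rot: [0.0, 0.706, 0.708, 0.0]
force: [-0.2, -0.4, 1.4]
grip_width: 0.148
grip_force: 78.2
time_s: 8.12
eef_pos: [545.0, 262.1, 93.6]
ee_rot: [0.0, 0.706, 0.708, 0.0]
force: [0.8, -1.3, 2.2]
grip_width: 0.147
grip_force: 78.4
```

Gripped: 0.147 of the opening is about 12.5 mm, on the 14 mm tongue. I lift, then carry it to a standoff along the bore axis with 13.2° of yaw and 25° of tilt.

```bash
python3 -m handwheel '[[[0,0,10,0,0,0,-1],[0,0,25,0,0,0,-1],[0,0,30,0,0,0,-1],[0,0,30,0,0,0,-1],[0,0,30,0,0,0,-1],[0,0,25,0,0,0,-1],[0,0,0,0,0,0,-1]]]' 100
python3 -m handwheel '[[[2,-45,0,0,0,6.6,-1],[2,-45,0,0,0,6.6,-1],[2,-45,0,1.9,-8.1,0,-1],[2,-45,0,1.9,-8.1,0,-1],[2,-45,0,1.9,-8.1,0,-1],[2,-45,0,0,0,0,-1],[2,-45,0,0,0,0,-1],[0,0,0,0,0,0,-1]]]'
python3 -m handwheel '[[[0,0,0,0,0,0,-1]]]'
```

```text
time_s: 9.0
eef_pos: [545.3, 262.3, 245.0]
ee_rot: [0.001, 0.706, 0.708, 0.001]
force: [-0.3, -0.1, -4.4]
grip_width: 0.146
grip_force: 98.7
time_s: 10.0
eef_pos: [558.2, -55.4, 241.6]
ee_rot: [0.133, 0.607, 0.765, 0.168]
force: [0.6, 0.9, -2.8]
grip_width: 0.138
grip_force: 98.7
time_s: 10.12
eef_pos: [558.3, -52.4, 242.2]
ee_rot: [0.133, 0.606, 0.766, 0.169]
force: [0.6, 0.1, -2.0]
grip_width: 0.14
grip_force: 98.7
```

```bash
python3 -m handwheel '[[[3,-44,0,0,0,0,-1],[3,-44,-10,0,0,0,-1],[4,-45,-20,0,0,0,-1],[0,0,0,0,0,0,-1],[0,0,0,0,0,0,-1]]]'
cat > geo.py <<'E'
import sys
from rig import *
from h import *
ps=np.radians(13.4);t=np.radians(25);yb=np.array([-np.sin(ps),np.cos(ps),0]);zb=np.array([-np.sin(t)*np.cos(ps),-np.sin(t)*np.sin(ps),np.cos(t)]);xb=np.cross(yb,zb)
B=np.array([618.8,-172.8,100.])
if __name__=="__main__":
    s=sense();q=np.array(s["ee_rot"]);M=R.from_quat(q[[1,2,3,0]]).as_matrix();G=np.stack([yb,xb,-zb],1)
    e=np.array(s["eef_pos"])-B; print("block xyz of TCP rel",(xb@e).round(1),(yb@e).round(1),"h",(zb@e+6.4).round(1),"turn err deg world",np.degrees(R.from_matrix(G@M.T).as_rotvec()).round(1))
    print("force block",[round(float(v@np.array(s["force"])),1) for v in(xb,yb,zb)])
    for h in map(float,sys.argv[1:]): print("shift to h",h,(B+zb*(h-6.4)-s["eef_pos"]).round(1))
E
python3 geo.py 100 85
python3 look.py w3 200 100 440 340 2
```

```text
time_s: 10.75
eef_pos: [569.0, -184.5, 213.2]
ee_rot: [0.134, 0.605, 0.766, 0.169]
force: [0.6, -0.2, -2.6]
grip_width: 0.14
grip_force: 98.7
block xyz of TCP rel 1.4 0.2 h 130.6 turn err deg world [ 0.  -0.1 -0. ]
force block [-0.6, -0.3, -2.6]
shift to h 100.0 [ 11.4   2.5 -28.3]
shift to h 85.0 [ 17.5   4.  -41.9]
[ 568.96449476 -184.49955135  213.1576648 ] [0.1339019  0.60503795 0.76636764 0.1693517 ]
red (array([317.42068361, 278.86152498]), array([ 304,  258,   28,   44, 1141], dtype=int32)) ((317.5, 279.5), (43.0, 27.0), 90.0)
```

View pics/w3.png

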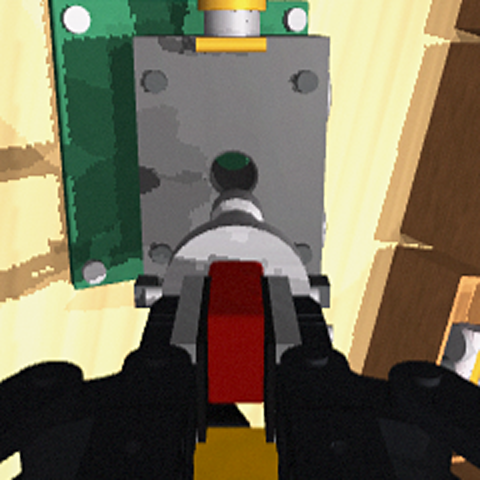

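The crop shows the bore at (317,186.5) directly ahead of the nose, with the collar centred at about column 319.5. The lateral error is about 1.4 mm, which matches the readout. I'll check the y offset numerically.

Run:
```python
from rig import *
from h import *
from geo import *
d=np.load("w3.npz");s=dict(eef_pos=d["pos"],ee_rot=d["rot"]);W=capture("wrist");cm=cam(W,s)
o,v=ray(cm,(317,186.3));
X=o+v*((B-o)@zb)/(v@zb);e=X-B;print("bore from B: x,y",xb@e,yb@e)
M=R.from_quat(np.array(s["ee_rot"])[[1,2,3,0]]).as_matrix();H=np.array(W["hand_eye"])
for p in((319.3,211.3),(318.8,209.5)): # collar far rim, top-face edge z_tool=-14.4 / underside -6.4
    o,v=ray(cm,p); o=M.T@(o-s["eef_pos"]);v=M.T@v
    for z in(-14.4,-6.4): print(p,z,(o+v*(z-o[2])/v[2]).round(1))
```

```text
bore from B: x,y 0.3008595596236911 1.4537999011543896
(319.3, 211.3) -14.4 [ 20.8   0.6 -14.4]
(319.3, 211.3) -6.4 [18.2  0.6 -6.4]
(318.8, 209.5) -14.4 [ 21.8   0.3 -14.4]
(318.8, 209.5) -6.4 [19.2  0.3 -6.4]
```

```bash
python3 -m handwheel '[[[9,2.2,-21,0,0,0,-1],[8.5,2.2,-21,0,0,0,-1],[0,0,0,0,0,0,-1],[4.1,1,-9.1,0,0,0,-1],[4.1,1,-9.1,0,0,0,-1],[0,0,0,0,0,0,-1]]]'; python3 geo.py 60 40
```

```text
time_s: 11.6
eef_pos: [594.5, -179.1, 152.5]
ee_rot: [0.134, 0.605, 0.766, 0.169]
force: [-0.3, -0.4, -1.8]
grip_width: 0.144
grip_force: 98.6
block xyz of TCP rel -0.5 -0.5 h 64.6 turn err deg world [ 0.  -0.1  0. ]
force block [-1.1, -0.4, -1.5]
shift to h 60.0 [ 2.3  1.1 -4. ]
shift to h 40.0 [ 10.5   3.1 -22.1]
```

```bash
python3 -m handwheel '[[[4.3,1.2,-9,0,0,0,-1],[0,0,0,0,0,0,-1],[4.1,1,-9.1,0,0,0,-1],[0,0,0,0,0,0,-1]]]'; python3 geo.py 40 20
```

```text
time_s: 12.1
eef_pos: [603.0, -177.1, 134.3]
ee_rot: [0.134, 0.606, 0.766, 0.169]
force: [-0.1, 0.1, -2.4]
grip_width: 0.144
grip_force: 98.6
block xyz of TCP rel -0.3 -0.5 h 44.4 turn err deg world [ 0.  -0.1  0.1]
force block [-1.1, 0.1, -2.1]
shift to h 40.0 [ 2.   1.  -3.8]
shift to h 20.0 [ 10.2   3.  -22. ]
```

```bash
python3 -m handwheel '[[[4.1,1,-9.1,0,0,0,-1],[0,0,0,0,0,0,-1],[4.1,1,-9.1,0,0,0,-1],[0,0,0,0,0,0,-1]]]'; python3 geo.py 10 0
```

```text
time_s: 12.6
eef_pos: [611.2, -175.1, 116.1]
ee_rot: [0.134, 0.606, 0.766, 0.169]
force: [0.6, -0.2, -2.0]
grip_width: 0.138
grip_force: 98.6
block xyz of TCP rel -0.4 -0.4 h 24.3 turn err deg world [ 0.  -0.1  0.1]
force block [-0.4, -0.4, -2.0]
shift to h 10.0 [  6.1   1.9 -12.8]
shift to h 0.0 [ 10.2   2.9 -21.9]
```

```bash
python3 -m handwheel '[[[4.1,1,-9.1,0,0,0,-1],[0,0,0,0,0,0,-1],[3,0.8,-6.5,0,0,0,-1],[0,0,0,0,0,0,-1]]]'; python3 geo.py 2 0
```

```text
time_s: 13.1
eef_pos: [618.3, -173.3, 100.8]
ee_rot: [0.134, 0.605, 0.766, 0.169]
force: [-0.8, 0.6, -1.7]
grip_width: 0.146
grip_force: 98.6
block xyz of TCP rel -0.2 -0.4 h 7.4 turn err deg world [ 0.1 -0.   0.1]
force block [-1.3, 0.8, -1.3]
shift to h 2.0 [ 2.3  0.9 -4.8]
shift to h 0.0 [ 3.1  1.1 -6.6]
```

```bash
python3 -m handwheel '[[[1.2,0.3,-2.7,0,0,0,-1],[0,0,0,0,0,0,-1],[0.8,0.2,-1.8,0,0,0,-1],[0,0,0,0,0,0,-1]]]'; python3 geo.py 0
```

```text
time_s: 13.6
eef_pos: [620.3, -172.9, 96.7]
ee_rot: [0.134, 0.605, 0.766, 0.169]
force: [-0.5, 0.6, -2.8]
grip_width: 0.137
grip_force: 98.6
block xyz of TCP rel -0.1 -0.5 h 2.8 turn err deg world [ 0.1 -0.   0.1]
force block [-1.5, 0.7, -2.4]
shift to h 0.0 [ 1.1  0.8 -2.5]
```

```bash
python3 -m handwheel '[[[0.8,0.2,-1.8,0,0,0,-1],[0,0,0,0,0,0,-1],[0.4,0.1,-0.9,0,0,0,-1],[0,0,0,0,0,0,-1]]]'; python3 geo.py 0;python3 -m handwheel '[[[0.4,0.1,-0.9,0,0,0,-1],[0,0,0,0,0,0,-1]]]'; python3 geo.py 0
```

```text
time_s: 14.1
eef_pos: [621.3, -172.8, 94.8]
ee_rot: [0.135, 0.605, 0.766, 0.169]
force: [-7.3, -0.1, 6.1]
grip_width: 0.138
grip_force: 100.5
block xyz of TCP rel -0.0 -0.6 h 0.7 turn err deg world [ 0.1 -0.   0. ]
force block [-3.9, 1.6, 8.5]
shift to h 0.0 [ 0.2  0.6 -0.6]
time_s: 14.35
eef_pos: [621.3, -172.8, 94.9]
ee_rot: [0.135, 0.605, 0.766, 0.169]
force: [-17.2, 1.4, 15.3]
grip_width: 0.143
grip_force: 102.4
block xyz of TCP rel 0.1 -0.6 h 0.7 turn err deg world [ 0.1 -0.   0. ]
force block [-8.4, 5.4, 20.8]
shift to h 0.0 [ 0.1  0.6 -0.7]
```

Seated: contact builds to 21 N at h≈0.7. I release and back off along the bore axis.

```bash
python3 -m handwheel '[[[0,0,0,0,0,0,-0.2],[0,0,0,0,0,0,0],[0,0,0,0,0,0,0],[0,0,0,0,0,0,0],[-4,-1,9,0,0,0,0],[-8,-2,18,0,0,0,0],[-10,-2.4,22,0,0,0,0],[-14,-3,31,0,0,0,0]]]'
python3 -m handwheel '[[[-14,-3,31,0,0,0,0],[-14,10,31,0,0,0,0],[0,0,0,0,0,0,0]]]'
python3 - <<'E'
from rig import *
from h import *
s=sense();W=capture("wrist");S=capture("side")
np.savez("w4.npz",image=W["image"],pos=s["eef_pos"],rot=s["ee_rot"]);np.save("s4.npy",S["image"])
a=cv2.resize(S["image"][105:185,275:355],(400,400),interpolation=cv2.INTER_CUBIC)
cv2.imwrite("pics/r1.png",np.hstack([a,cv2.resize(W["image"][:,160:480],(400,500))[100:]])[:,:,::-1]);print(s["eef_pos"],s["ee_rot"])
E
```

```text
time_s: 15.35
eef_pos: [585.1, -181.1, 174.9]
ee_rot: [0.135, 0.605, 0.766, 0.169]
force: [0.7, -0.1, 0.3]
grip_width: 0.499
grip_force: 0.0
time_s: 15.72
eef_pos: [557.8, -174.3, 239.1]
ee_rot: [0.137, 0.605, 0.766, 0.169]
force: [-0.1, -0.6, -0.4]
grip_width: 0.5
grip_force: 0.0
[ 557.82118492 -174.28748962  239.06558386] [0.1374876  0.60486668 0.76591849 0.16912221]
```

View pics/r1.png

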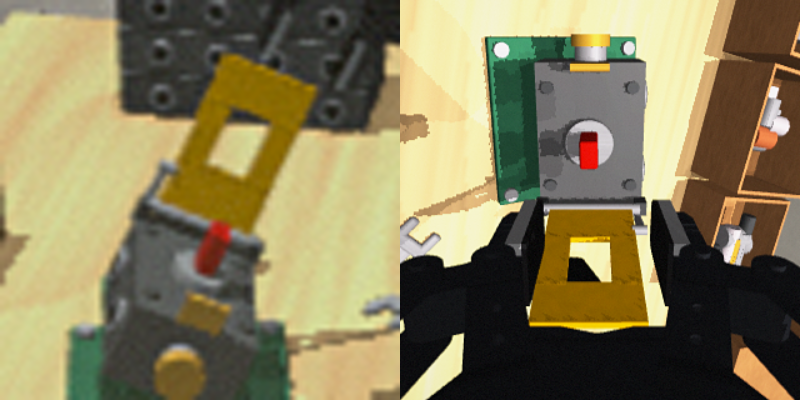

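The spool sits in the bore with its tongue out of the face. The keeper is open, with tip corners near side (320,116) and (338,123). I'll triangulate its angle and plan the push arc.

```bash
cat > plan.py <<'E'
from geo import *
import sys
def tcp(y,z): return B+yb*y+zb*z
def go(*w):
    s=sense();p=np.array(s["eef_pos"]);e=p-B
    print("now block",(xb@e).round(1),(yb@e).round(1),(zb@e).round(1),"force block",[round(float(v@np.array(s["force"])),1) for v in(xb,yb,zb)])
    for y,z in w: q=tcp(y,z);print((y,z),(q-p).round(1));p=q
def arc(deg,r=105,lead=11,off=4):
    t=np.radians(deg);return (round(float(-58+r*np.cos(t)-off*np.sin(t)-lead),1),round(float(11.5+r*np.sin(t)+off*np.cos(t)-21),1))
E
python3 - <<'E'
from plan import *
d=np.load("w4.npz");s=dict(eef_pos=d["pos"],ee_rot=d["rot"]);W=capture("wrist");S=capture("side");cw,cs=cam(W,s),cam(S)
for a,b in(((320,116),(372,337.6)),((338,123),(264,337.6))):
    X,r=cross(ray(cs,a),ray(cw,b));e=X-B;y,z=yb@e,zb@e;print(X.round(),"block",(xb@e).round(1),y.round(1),z.round(1),"ang",np.degrees(np.arctan2(z-11.5,y+58)),"res",r[0])
# spool check: collar centre in wrist
o,v=ray(cw,(160+(588-400)*.8,(144+100)*.8));Q=B+zb*8;X=o+v*((Q-o)@zb)/(v@zb);print("collar xy",xb@(X-B),yb@(X-B))
go((-135,152),(-135,85))
E
```

```text
[ 612. -243.  239.] block 38.4 -66.9 135.9 ang 94.07268774266258 res 5.27517515807126
[ 552. -267.  203.] block -35.3 -75.8 129.9 ang 98.56679487290249 res 0.44112968805579844
collar xy -2.802954907111969 -0.995175722132144
now block 2.7 13.0 147.2 force block [-0.4, 0.8, 0.4]
(-135, 152) [  29.9 -145.     3.2]
(-135, 85) [ 27.5   6.6 -60.7]
```

```bash
python3 -m handwheel '[[[5.5,-29,0.4,0,0,0,-1],[5.5,-29,0.4,0,0,0,-1],[5.5,-29,0.4,0,0,0,-1],[5.5,-29,0.4,0,0,0,-1],[5.5,-29,0.4,0,0,0,-1],[0,0,0,0,0,0,-1],[0,0,0,0,0,0,-1]]]' 60
python3 - <<'E'
from plan import *
go((-135,115),(-135,80),(-95,80))
E
```

```text
time_s: 16.8
eef_pos: [585.3, -318.3, 236.4]
ee_rot: [0.134, 0.605, 0.766, 0.169]
force: [-0.1, 0.5, -0.4]
grip_width: 0.002
grip_force: 0.0
now block -2.5 -133.8 151.7 force block [-0.1, 0.5, -0.3]
(-135, 115) [ 17.5   2.9 -32.2]
(-135, 80) [ 14.4   3.4 -31.7]
(-95, 80) [-9.3 38.9  0. ]
```

```bash
python3 -m handwheel '[[[17.5,3,-32,0,0,0,-1],[14.5,3.4,-32,0,0,0,-1],[0,0,0,0,0,0,-1],[-4.5,19,0,0,0,0,-1],[-4.5,20,0,0,0,0,-1],[0,0,0,0,0,0,-1]]]'
python3 - <<'E'
from plan import *
print([(a,arc(a)) for a in(100,90,80,70)])
go((-75,80),arc(80),arc(70),arc(60),arc(50),arc(40),arc(30))
E
```

```text
time_s: 17.55
eef_pos: [608.4, -272.9, 175.3]
ee_rot: [0.136, 0.605, 0.766, 0.169]
force: [-0.2, -0.1, -0.5]
grip_width: -0.001
grip_force: 0.0
[(100, (-91.2, 93.2)), (90, (-73.0, 95.5)), (80, (-54.7, 94.6)), (70, (-36.8, 90.5))]
now block 1.7 -95.0 82.3 force block [-0.4, -0.1, -0.3]
(-75, 80) [-5.1 19.3 -2.8]
(-54.7, 94.6) [-10.7  18.3  13.2]
(-36.8, 90.5) [-2.5 17.8 -3.7]
(-20.0, 83.4) [-1.  17.  -6.4]
(-4.6, 73.5) [ 0.5 16.  -9. ]
(8.9, 61.1) [  2.   14.3 -11.2]
(19.9, 46.5) [  3.5  12.1 -13.2]
```

```bash
python3 -m handwheel '[[[-2.5,9.7,0,0,0,0,-1],[-2.5,9.7,0,0,0,0,-1],[-4,9.5,4,0,0,0,-1],[-4,9.5,4,0,0,0,-1],[0,0,0,0,0,0,-1]]]'
python3 - <<'E'
from plan import *
go(arc(75),arc(65),arc(55),arc(45),arc(35),arc(25))
E
```

```text
time_s: 18.18
eef_pos: [595.1, -234.0, 181.6]
ee_rot: [0.134, 0.605, 0.766, 0.169]
force: [0.0, 0.4, 0.6]
grip_width: -0.0
grip_force: 0.0
now block 0.8 -54.0 89.6 force block [0.3, 0.3, 0.5]
(-45.7, 93.0) [-4.   7.6  2.7]
(-28.3, 87.4) [-1.7 17.5 -5.1]
(-12.1, 78.8) [-0.2 16.6 -7.8]
(2.4, 67.6) [  1.2  15.2 -10.2]
(14.7, 54.0) [  2.7  13.3 -12.3]
(24.5, 38.5) [  4.1  11.1 -14. ]
```

```bash
cat > kp.py <<'E'
from plan import *
S=capture("side");cs=cam(S);b=blob(S["image"],YEL,(285,95,360,185))
old=blob(np.load("s4.npy"),YEL,(285,95,360,185))
print("old",old[0].round(1),old[1],"now",b[0].round(1),b[1])
for a in(100,90,80,70,60,40,20,0):
    t=np.radians(a);f=lambda r,x:B+xb*x+yb*(-58+r*np.cos(t))+zb*(11.5+r*np.sin(t))
    print(a,proj(cs,[f(120,35),f(120,-35),f(65,0)]).round(0).tolist())
go()
E
python3 kp.py
```

```text
old [322.3 133.1] [307 116  31  35 468] now [328.8 124.7] [320 121  19   8  26]
100 [[319.0, 115.0], [338.0, 123.0], [322.0, 133.0]]
90 [[320.0, 117.0], [338.0, 125.0], [322.0, 134.0]]
80 [[319.0, 120.0], [338.0, 128.0], [322.0, 136.0]]
70 [[319.0, 124.0], [338.0, 132.0], [322.0, 138.0]]
60 [[318.0, 129.0], [337.0, 137.0], [321.0, 141.0]]
40 [[315.0, 140.0], [334.0, 148.0], [320.0, 147.0]]
20 [[310.0, 152.0], [330.0, 160.0], [317.0, 153.0]]
0 [[305.0, 163.0], [325.0, 171.0], [315.0, 159.0]]
now block 0.6 -54.4 89.4 force block [0.2, 0.5, 0.6]
```

The keeper's tip edge is now at rows 121–128, so the angle is about 79° and it follows the finger. I continue along the arc.

```bash
python3 -m handwheel '[[[-4,7.6,2.7,0,0,0,-1],[-0.9,8.7,-2.5,0,0,0,-1],[-0.8,8.8,-2.6,0,0,0,-1],[-0.1,8.3,-3.9,0,0,0,-1],[-0.1,8.3,-3.9,0,0,0,-1],[0.6,7.6,-5.1,0,0,0,-1],[0.6,7.6,-5.1,0,0,0,-1],[0,0,0,0,0,0,-1]]]'
python3 kp.py
```

```text
time_s: 19.23
eef_pos: [590.5, -177.3, 160.0]
ee_rot: [0.134, 0.605, 0.766, 0.169]
force: [-0.1, -0.2, 0.7]
grip_width: 0.001
grip_force: 0.0
old [322.3 133.1] [307 116  31  35 468] now [325.2 140.9] [316 137  20   9  32]
100 [[319.0, 115.0], [338.0, 123.0], [322.0, 133.0]]
90 [[320.0, 117.0], [338.0, 125.0], [322.0, 134.0]]
80 [[319.0, 120.0], [338.0, 128.0], [322.0, 136.0]]
70 [[319.0, 124.0], [338.0, 132.0], [322.0, 138.0]]
60 [[318.0, 129.0], [337.0, 137.0], [321.0, 141.0]]
40 [[315.0, 140.0], [334.0, 148.0], [320.0, 147.0]]
20 [[310.0, 152.0], [330.0, 160.0], [317.0, 153.0]]
0 [[305.0, 163.0], [325.0, 171.0], [315.0, 159.0]]
now block -0.4 1.7 66.8 force block [0.7, -1.1, -0.4]
```

Run:
```python
from plan import *
go(arc(35),arc(25),arc(15,lead=7),arc(7,lead=3),arc(0,lead=0))
```

```text
now block -0.4 1.7 66.8 force block [0.7, -1.1, -0.4]
(14.7, 54.0) [  2.6  14.  -11.4]
(24.5, 38.5) [  4.1  11.1 -14. ]
(35.4, 21.5) [  4.5  12.3 -15.4]
(42.7, 7.3) [  4.1   8.5 -12.9]
(47.0, -5.5) [  4.3   5.4 -11.6]
```

```bash
python3 -m handwheel '[[[1.3,7,-5.7,0,0,0,-1],[1.3,7,-5.7,0,0,0,-1],[2,5.6,-7,0,0,0,-1],[2,5.6,-7,0,0,0,-1],[2.2,6.2,-7.7,0,0,0,-1],[2.2,6.2,-7.7,0,0,0,-1],[0,0,0,0,0,0,-1]]]'
python3 kp.py|grep -v '^[0-9]'
python3 -m handwheel '[[[2,4.2,-6.5,0,0,0,-1],[2,4.2,-6.5,0,0,0,-1],[2.1,2.7,-5.8,0,0,0,-1],[0,0,0,0,0,0,-1]]]'
python3 kp.py|grep -v '^[0-9]'
```

```text
time_s: 20.15
eef_pos: [601.5, -140.0, 119.2]
ee_rot: [0.134, 0.605, 0.766, 0.169]
force: [-0.0, -0.4, -0.7]
grip_width: -0.0
grip_force: 0.0
old [322.3 133.1] [307 116  31  35 468] now [309.5 154.2] [306 147  11  18 111]
now block 0.1 35.5 21.8 force block [0.6, 0.7, -0.6]
time_s: 20.7
eef_pos: [607.7, -129.2, 100.6]
ee_rot: [0.134, 0.605, 0.766, 0.169]
force: [-0.3, 0.3, -0.2]
grip_width: -0.002
grip_force: 0.0
old [322.3 133.1] [307 116  31  35 468] now [309.5 154.2] [306 147  11  18 113]
now block -0.2 44.8 1.2 force block [0.3, -0.2, -1.1]
```

```bash
python3 -m handwheel '[[[1.9,2,-4,0,0,0,-1],[0,0,0,0,0,0,-1]]]';python3 -m handwheel '[[[0.8,0.2,-1.8,0,0,0,-1],[0,0,0,0,0,0,-1]]]'
python3 -m handwheel '[[[0.8,0.2,-1.8,0,0,0,-1],[0,0,0,0,0,0,-1]]]'; python3 kp.py|grep -v '^[0-9]'
```

```text
time_s: 21.0
eef_pos: [609.7, -127.4, 96.9]
ee_rot: [0.134, 0.605, 0.766, 0.169]
force: [-0.3, 0.6, -0.3]
grip_width: 0.001
grip_force: 0.0
time_s: 21.25
eef_pos: [610.5, -127.4, 95.3]
ee_rot: [0.134, 0.605, 0.766, 0.169]
force: [0.5, -0.1, 1.1]
grip_width: 0.001
grip_force: 0.0
time_s: 21.5
eef_pos: [611.2, -127.3, 94.4]
ee_rot: [0.135, 0.605, 0.766, 0.169]
force: [-7.9, 0.3, 9.5]
grip_width: 0.001
grip_force: 5.8
old [322.3 133.1] [307 116  31  35 468] now [309.  154.6] [306 147  10  18 103]
now block 0.5 46.0 -6.4 force block [-2.9, 2.0, 11.8]
```

Contact is at z≈-6, as expected for shut. I press a little harder, then withdraw and check.

```bash
python3 -m handwheel '[[[0.6,0.1,-1.3,0,0,0,-1],[0,0,0,0,0,0,-1],[0,0,0,0,0,0,-1]]]'; python3 kp.py|tail -1
python3 -m handwheel '[[[-4,-1,9,0,0,0,-1],[-8,-2,18,0,0,0,-1],[-14,-3,31,0,0,0,-1],[-14,-3,31,0,0,0,-1],[-14,-3,31,0,0,0,-1],[-40,0,10,0,0,0,-1],[-40,0,0,0,0,0,-1],[0,0,0,0,0,0,-1]]]'
python3 - <<'E'
from rig import *
from h import *
s=sense();W=capture("wrist");S=capture("side");T=capture("top");print(s["eef_pos"],s["force"])
a=cv2.resize(S["image"][120:200,270:350],(400,400),interpolation=cv2.INTER_CUBIC)
t=cv2.resize(T["image"][145:225,340:420],(400,400),interpolation=cv2.INTER_CUBIC)
w=cv2.resize(W["image"][:,:],(320,200))
c=np.zeros((600,800,3),np.uint8);c[:400]=np.hstack([a,t]);c[400:,:320]=w;c[400:,320:800]=cv2.resize(S["image"][190:290,200:440],(480,200))
cv2.imwrite("pics/f1.png",c[:,:,::-1])
E
```

```text
time_s: 21.92
eef_pos: [611.5, -127.3, 94.2]
ee_rot: [0.135, 0.605, 0.766, 0.169]
force: [-20.2, -0.3, 21.7]
grip_width: -0.001
grip_force: 14.0
now block 0.6 46.0 -6.7 force block [-8.5, 4.7, 28.1]
time_s: 22.98
eef_pos: [476.6, -139.2, 222.7]
ee_rot: [0.135, 0.606, 0.766, 0.169]
force: [0.8, 1.0, -0.4]
grip_width: 0.001
grip_force: 0.0
[ 476.62218455 -139.17733114  222.73462944] [ 0.80725037  0.99836962 -0.42410607]
```

View pics/f1.png

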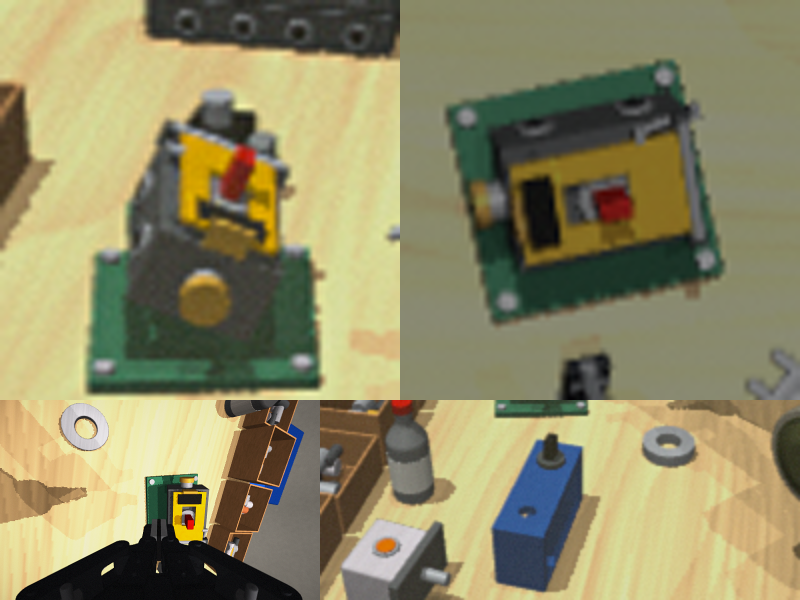

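The keeper lies flat on the block, at side crop (230,195) and top crop (600,215), with the red tongue standing through its window. The dark spool is still in the rack and the robot is clear.

```bash
python3 -c "
from rig import *
print(finish_job())"
```

```text
the job is handed in; nothing more can be done
None
```

The bright spool is in the bore with its collar on the face, the keeper is shut around the tongue, the dark spool is still in its rack hole, and the job was handed in at about 23 s; the hand-in returned no verdict.

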